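# Fetch rice cakes from deep cells with sprung tongs and serve them

## Task

Take the tongs from their holder and use them to lift every rice cake out of the deep steel cells into the white caddy, never touching a cake with the fingers. Then stand the tongs back upright in their holder, and carry the caddy level by its handle to the wooden board, setting it down squarely in the middle of the board with its handle along the board's longer side and all the cakes still in it. Leave everything else where it is.

Things in the scene. Friction and masses are not known exactly. Their poses are not given: they have to be found in the camera images.
- cellbox: Fixed steel box, 104 (x) x 214 (y) x 110 high, on either side of the table, with six open-topped upright cells: centres at x = -25, +25 and y = -70, 0, +70. Each cell is 46 (x) x 66 (y) inside, floor 6 above the table, walls 4 thick. Origin: centre of the underside, z up.
- board: Fixed flat wooden serving board lying on the table, 230 (x) x 250 (y) x 15 thick. Origin: centre of its underside (top face 15 above). It is on the other side of the table from the cell box.
- holder: Fixed dark steel open-topped holder in which the tongs stand, 42 (x) x 78 (y) x 60 high outside, 32 x 68 inside, floor 5. Origin: centre of the underside.
- tongs: Sprung tongs standing tips-down in the holder, 154 high, 140 g. Two upright blades 20 wide (x), 5 thick (y), 46 apart inside when open, from the tips (z 0) up to a sliding bridge (top at z 154). Wooden grip plates outside them at z 94-136 (65 over both when open): squeeze these along y from above, at z 115. Origin: level with the tips, midway between the open blades, z up.
- tongs_jaw (a joint): How far the tongs are squeezed: 0 = open (46 mm between blades) to 0.030 m (16 mm); 0.022 on a cake's 24 mm thickness. The +y blade slides parallel towards the other, fixed one; width over the grip plates is 65 mm less this. The spring opens it with 4 N plus 0.2 N per mm squeezed, and by itself when the fingers ease.
- caddy: White plastic caddy (open tray with handle), 166 (x) x 190 (y), walls 40 high, 5 thick, floor 5, about 420 g. A flat wooden handle bar lies along y over its middle: 16 wide (x), 190 long, from z 92 to 115, on a 24 x 5 post at each end (y = +-92). Origin: centre of the underside, z up.
- cake1: Hard dried rice cake, a white block 36 (x) x 24 (y) x 60 high, about 60 g, standing on its end on the floor of a cell of the cell box (its 24 mm thickness along the box's y, within 3 mm of the cell's middle). Origin: centre of its lower end face, z up its length. May be absent.
- cake2: Hard dried rice cake, a white block 36 (x) x 24 (y) x 60 high, about 60 g, standing on its end on the floor of a cell of the cell box (its 24 mm thickness along the box's y, within 3 mm of the cell's middle). Origin: centre of its lower end face, z up its length. May be absent.
- cake3: Hard dried rice cake, a white block 36 (x) x 24 (y) x 60 high, about 60 g, standing on its end on the floor of a cell of the cell box (its 24 mm thickness along the box's y, within 3 mm of the cell's middle). Origin: centre of its lower end face, z up its length. May be absent.
- cake4: Hard dried rice cake, a white block 36 (x) x 24 (y) x 60 high, about 60 g, standing on its end on the floor of a cell of the cell box (its 24 mm thickness along the box's y, within 3 mm of the cell's middle). Origin: centre of its lower end face, z up its length. May be absent.
- cake5: Hard dried rice cake, a white block 36 (x) x 24 (y) x 60 high, about 60 g, standing on its end on the floor of a cell of the cell box (its 24 mm thickness along the box's y, within 3 mm of the cell's middle). Origin: centre of its lower end face, z up its length. May be absent.
- cake6: Hard dried rice cake, a white block 36 (x) x 24 (y) x 60 high, about 60 g, standing on its end on the floor of a cell of the cell box (its 24 mm thickness along the box's y, within 3 mm of the cell's middle). Origin: centre of its lower end face, z up its length. May be absent.
- bowl: Blue ceramic bowl, 100 across, 50 high; a bystander, to be left alone. Origin: under its centre.
- cup: White ceramic cup, 70 across, 70 high; a bystander, to be left alone. Origin: under its centre.
- jar: Glass jar with a steel cap, 72 across, 90 high; a bystander, to be left alone. Origin: under its centre.
- bottle: Amber bottle, 64 across, 150 high; a bystander, to be left alone. Origin: under its centre.
- spatula: Wooden-handled spatula lying flat, along the far side; a bystander, to be left alone. Origin: under its centre.
- lidtub: Closed white plastic tub, 110 x 90 x 45 high; a bystander, to be left alone. Origin: under its centre.

How it is judged:
By the outcome, as a careful person would: the job done as asked, in the order asked, and still so for the second after the job is handed in, with the robot touching nothing.
Of cake1, cake2, cake3, cake4, cake5, cake6 only 3 to 5 are there at a start; the rules pass over those that are not, and their reading is None.
At some moment in a run one of caddy may be knocked a few centimetres aside while the robot is not near it.
It also fails if it takes over 210 s, if anything falls off the work surface, if the arm or the gripper's body presses on something with over 40 N, if the wrist force passes 120 N, or if a joint passes its speed limit or range.

## Robot

A 6-joint arm with a two-finger parallel gripper is mounted at the origin on the work surface. World frame = base frame: x ahead of the robot, y to its left, z up, the work surface at z = 0. Lengths are in m, angles in rad, forces in N, time in s.
With the tool pointing down it reaches from about 0.275 to 1 m from the base axis. Payload 8.4 kg.
Tool frame: the origin (TCP) lies on the centre line of the jaws, within the pads' length; the fingertips stand 17 mm ahead of it and the grasp point (between the pads) lies 2 mm behind it (bot.tcp_to_tips is the y of the fingertips in the tool frame, in m); y points along the fingers, z is the direction in which the jaws open and shut, and the axes are right-handed (so a half turn about y gives the same grasp; the last joint's range is limited). The gripper opens to 85 mm and grips with 20 to 120 N. Pads are 22 mm wide; open, the fingers measure 114 mm over their backs; the gripper's body (76 mm by 85 mm) begins 54 mm behind the grasp point. The pads swing forward as they close: fully open they stand 13 mm farther back than shut.
Start: joints at [1.241, 0.353, 1.633, -0, 1.155, -0.002], TCP at [0.201, 0.592, 0.248] pointing down, gripper open.
Joint ranges: [-2.63, 2.63], [-0.92, 2.1], [0.06, 2.66], [-1.3, 4.44], [0, 2.69], [-3.02, 3.02]. Speed limits (rad/s): [2.22, 2.22, 2.79, 3.14, 3.14, 3.14].

## Interface

Orientations are given as a unit quaternion [x, y, z, w].
In Python, from workcell import bot, hand, kinematics, get_obs, vision, hand_in gives the robot as it stands. The module is installed in compiled form; this text tells all that it offers. Calls block until the motion is done:
- bot.reach(position, orientation): joint-space move of the TCP to a pose.
- bot.servo_line(position, ori=None, velocity=0.15): straight line of the TCP; ori=None keeps the orientation; velocity is the mean speed in m/s.
- bot.goto_joints(angles): joint-space move.
- hand.move_gripper(opening, strength=None): finger opening in m; strength is the grip in N (None keeps the last); returns when the fingers have stopped.
- bot.dwell(seconds).
- kinematics.solve_ik(position, orientation): joint angles nearest the present ones, or None.
- get_obs(): the state.
- vision.read_camera(name): name is "scene" or "top" or "wrist"; returns a dict with "frame" (420x560x3 uint8, red, green, blue), "intrinsics" (3x3 intrinsics, pixels), "view" (4x4, takes a point from world to camera coordinates). Camera axes: x right, y down, z forward; pixel columns grow to the right and rows downward; lengths in m; the calibration is good to about 2 mm. A picture is of the moment at which its call begins. There is no depth.
A pose or a line that the arm cannot do raises bot.IKError and nothing moves.
- hand_in(): hands the job in, once; it reports no verdict.
The state is a dict: "time_s": time; "joint_pos": joint angles; "joint_vel": joint speeds; "joint_efforts": joint torques, N m; "position": TCP position; "orientation": TCP orientation; "wrist_force": force on the tool from outside, world axes, zero at the start; "ft_torque": the same for the moment, N m; "gripper_width": finger opening in m.
Only numpy, scipy, OpenCV 4.12 (cv2) and the standard library are available. Lean on these libraries where they do the work, as an engineer would, in place of code of your own. Each camera call takes 0.05 s, during which the arm holds its last target.

## Working session

There is one attempt and no reset: what is moved stays moved. The work goes in short steps, each a Python script; the robot and the scene stay as the last script left them, time stands still between calls to the robot, and variables do not carry over. Pictures are saved under pics/ and viewed, and the job is handed in when it is done.

```bash
mkdir -p pics
cat > h.py <<'E'
import numpy as np, cv2
from workcell import bot, hand, kinematics, get_obs, vision, hand_in
def snap(cam,name):
    r=vision.read_camera(cam); cv2.imwrite(f'pics/{name}.png',r['frame'][:,:,::-1]); np.savez(f'pics/{name}.npz',**r); return r
def load(name): return dict(np.load(f'pics/{name}.npz'))
def cast(r,uv,z):
    uv=np.atleast_2d(np.asarray(uv,float)); V=r['view'];R=V[:3,:3];c=-R.T@V[:3,3]
    d=(R.T@np.linalg.inv(r['intrinsics'])@np.c_[uv,np.ones(len(uv))].T).T
    return c+d*((z-c[2])/d[:,2])[:,None]
def proj(r,P):
    P=np.atleast_2d(np.asarray(P,float)); q=(r['intrinsics']@(r['view'][:3,:3]@P.T+r['view'][:3,3:]))
    return (q[:2]/q[2]).T
E
python3 - <<'E'
from h import *
for c in ['scene','top','wrist']:
    r=snap(c,c+'0'); V=r['view']; print(c,-V[:3,:3].T@V[:3,3],V[2,:3],r['intrinsics'][0])
o=get_obs();print(o)
E
```

```text
scene [ 1.07831486 -0.48371426  0.98111907] [-0.45934292  0.39769935 -0.79425394] [420.66948891   0.         280.70258185]
top [ 0.44611448 -0.01137312  1.20439147] [ 0.08475826 -0.00252791 -0.99639834] [521.71978938   0.         277.09510893]
wrist [0.12959177 0.61549045 0.37411363] [ 0.28489903 -0.098046   -0.95353003] [354.72773858   0.         277.71875883]
{'time_s': 0.15, 'joint_pos': array([ 1.24058421e+00,  3.53512831e-01,  1.63398337e+00,  5.13569893e-05,
        1.15519027e+00, -2.41230438e-03]), 'joint_vel': array([ 0.00135987, -0.0021869 , -0.00318352,  0.00028809,  0.0002432 ,
       -0.00086788]), 'joint_efforts': array([ 4.46722233e-04, -6.05634141e+01, -3.42339098e+01,  2.41905440e-05,
        6.13724565e-03, -9.01826616e-05]), 'position': array([0.20110293, 0.59138656, 0.24771069]), 'orientation': array([ 0.69800779, -0.11546417,  0.11530337, -0.69725052]), 'wrist_force': array([-0.0516275 ,  0.23677018,  0.0174055 ]), 'ft_torque': array([ 0.05845134, -0.01690724,  0.05754334]), 'gripper_width': 0.08580542322000444}
```

View pics/scene0.png

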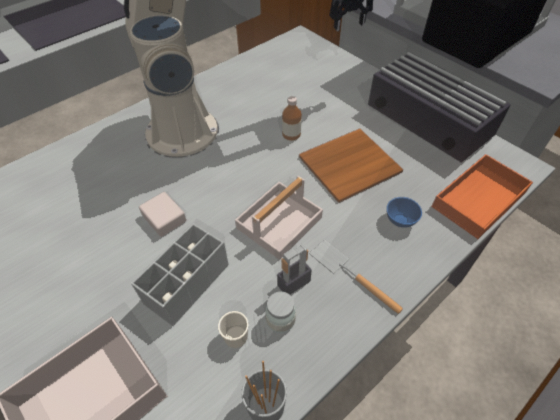

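View pics/top0.png

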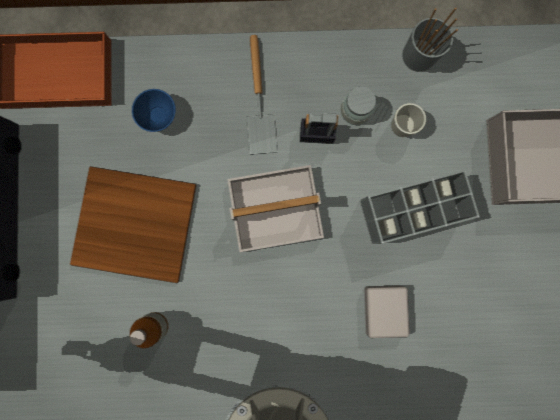

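View pics/wrist0.png

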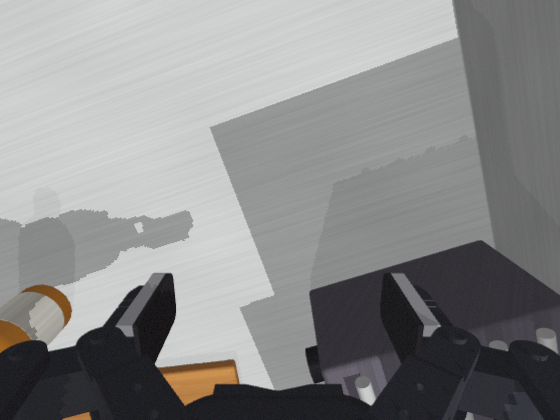

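The top view shows (+x up, +y left) the board at (133,225), caddy at (276,208) with its handle along y, tongs in the holder at (319,128), and the cell box at (423,208) with 4 cakes in it. Zooming in for corners.

Run:
```python
import cv2,numpy as np
im=cv2.imread('pics/top0.png')
def crop(x0,y0,x1,y1,k,n): cv2.imwrite(f'pics/{n}.png',cv2.resize(im[y0:y1,x0:x1],None,fx=k,fy=k,interpolation=cv2.INTER_CUBIC))
crop(355,160,490,250,5.9,'c_box');crop(220,155,340,255,5.9,'c_cad');crop(285,100,345,145,13,'c_ton')
```

```text
(no output)
```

View pics/c_box.png

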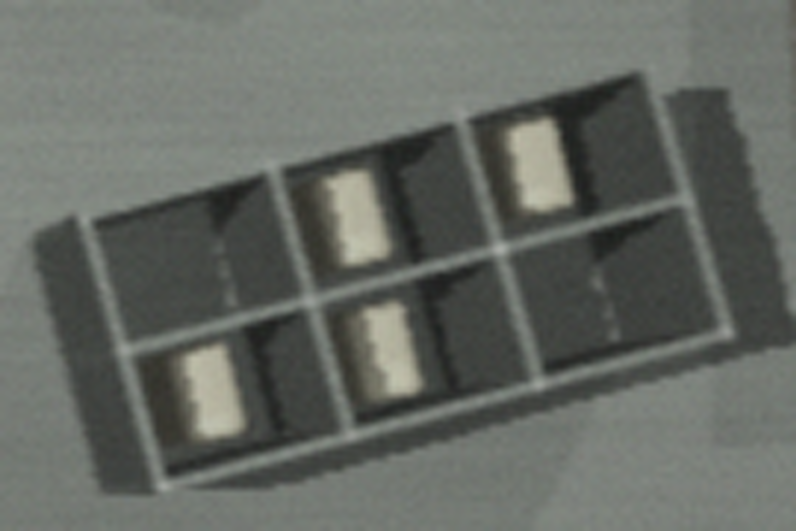

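View pics/c_cad.png

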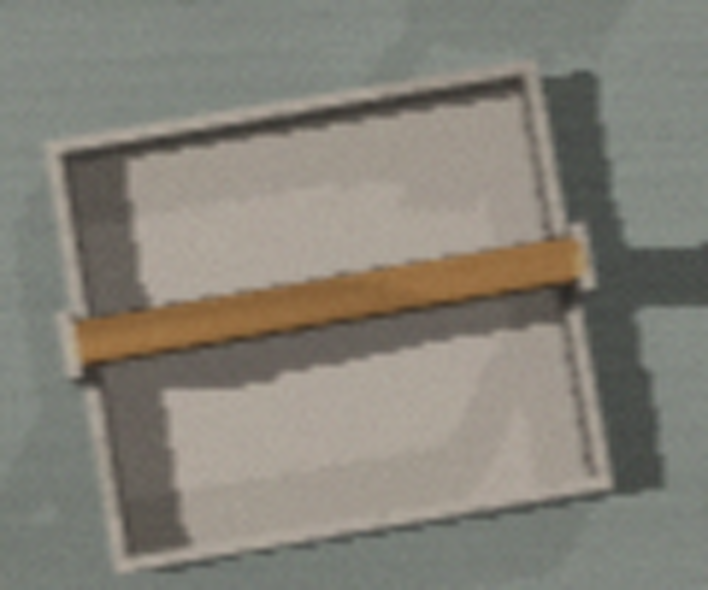

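View pics/c_ton.png

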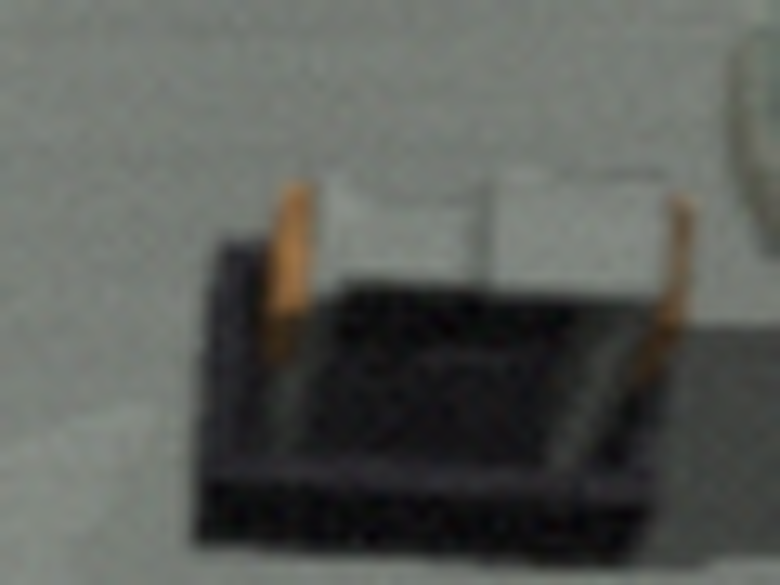

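Run:
```python
from h import *
r=load('top0')
def f(pts,k,o): return (np.array(pts,float)+.5)/k-.5+np.array(o)
b=cast(r,f([(82,218),(645,72),(733,335),(160,488)],5.9,(355,160)),.11)
def rep(n,P):
    P=P[:,:2]; c=P.mean(0); s=[np.linalg.norm(P[i]-P[(i+1)%4]) for i in range(4)]
    d=(P[0]-P[1])+(P[3]-P[2]); print(n,c.round(4),np.round(s,4),'ydir yaw',np.degrees(np.arctan2(-d[0],d[1])).round(2))
rep('box',b)
c=cast(r,f([(50,147),(533,65),(608,488),(120,570)],5.9,(220,155)),.04); rep('caddy',c)
h=cast(r,f([(75,340),(585,258)],5.9,(220,155)),.115)[:,:2]; print('handle',h.mean(0),np.linalg.norm(h[0]-h[1]),np.degrees(np.arctan2(-(h[0]-h[1])[0],(h[0]-h[1])[1])))
hsv=cv2.cvtColor(r['frame'],cv2.COLOR_RGB2HSV)
m=cv2.inRange(hsv,(5,90,40),(25,255,255)); m[:,:60]=0
cs=cv2.findContours(m,cv2.RETR_EXTERNAL,cv2.CHAIN_APPROX_NONE)[0]
for q in cs:
    if cv2.contourArea(q)>3000:
        bx=cv2.boxPoints(cv2.minAreaRect(q)); P=cast(r,bx,.015); 
        P=P[np.argsort(P[:,0])]; lo=P[:2][np.argsort(P[:2,1])];hi=P[2:][np.argsort(P[2:,1])]
        rep('board',np.array([hi[1],hi[0],lo[0],lo[1]]))
# tongs bridge at z .154
t=cast(r,f([(315,190),(672,178),(672,300),(315,288)],13,(285,100)),.154); rep('tong',t)
ho=cast(r,f([(205,240),(650,240),(650,490),(205,472)],13,(285,100)),.06);print(ho)
for n,p in zip('abcd',[(355,218),(540,165),(388,350),(212,390)]): print(n,cast(r,f([p],5.9,(355,160)),.066))
```

```text
box [ 0.5128 -0.3209] [0.2092 0.0985 0.2118 0.0995] ydir yaw 12.98
caddy [ 0.5234 -0.0093] [0.1868 0.1633 0.1865 0.1627] ydir yaw 7.9
handle [ 0.52457363 -0.01051015] 0.18327433876863172 7.446753813949604
board [0.4994 0.3163] [0.2555 0.2288 0.2514 0.2296] ydir yaw -11.36
board [0.8659 0.4255] [0.12   0.1792 0.1185 0.1792] ydir yaw -0.81
tong [ 0.6981 -0.1119] [0.0563 0.0195 0.0562 0.0157] ydir yaw -1.71
[[ 0.72192813 -0.07140819  0.06      ]
 [ 0.7196493  -0.14773264  0.06      ]
 [ 0.67619349 -0.14602901  0.06      ]
 [ 0.68158523 -0.07005134  0.06      ]]
a [[ 0.53814659 -0.31580354  0.066     ]]
b [[ 0.55585594 -0.38559378  0.066     ]]
c [[ 0.48881407 -0.32544651  0.066     ]]
d [[ 0.47598676 -0.25965388  0.066     ]]
```

```bash
cat >> h.py <<'E'
from scipy.spatial.transform import Rotation as Rn
def q(adeg):
    """tool down, jaw axis (tool z) at angle adeg in world xy"""
    a=np.radians(adeg); z=np.array([np.cos(a),np.sin(a),0]);y=np.array([0,0,-1.]);x=np.cross(y,z)
    return Rn.from_matrix(np.c_[x,y,z]).as_quat()
def best(p,adeg):
    o=[]
    for a in (adeg,adeg+180):
        j=kinematics.solve_ik(p,q(a))
        if j is not None: o.append((abs(j[5]),a,np.round(j,2)))
    return sorted(o,key=lambda t:t[0])
def st():
    o=get_obs(); print('t',round(o['time_s'],2),'p',o['position'].round(4),'w',round(o['gripper_width'],4),'F',o['wrist_force'].round(2)); return o
E
python3 - <<'E'
from h import *
for p,a in [((.70,-.11,.3),90),((.513,-.32,.3),103),((.523,-.01,.3),98),((.523,-.01,.3),8),((.5,.316,.3),-11.4)]: print(best(p,a))
bot.reach([.2,.592,.36],get_obs()['orientation'])
b=best((.70,-.11,.36),90)[0]; print(b)
bot.reach([.66,-.11,.36],q(b[1])); st(); snap('wrist','w1'); snap('scene','s1'); snap('top','t1')
E
```

```text
[(np.float64(1.4128112442611132), 270, array([-0.16,  0.45,  1.38, -0.  ,  1.32,  1.41])), (np.float64(1.7287814093286797), 90, array([-0.16,  0.45,  1.38, -0.  ,  1.32, -1.73]))]
[(np.float64(0.7836998990745951), 283, array([-0.56,  0.28,  1.62,  0.  ,  1.24,  0.78])), (np.float64(2.3578927545151984), 103, array([-0.56,  0.28,  1.62, -0.  ,  1.24, -2.36]))]
[(np.float64(1.4091843086928053), 278, array([-0.02,  0.14,  1.79, -0.  ,  1.21,  1.41])), (np.float64(1.7324083448969878), 98, array([-0.02,  0.14,  1.79, -0.  ,  1.21, -1.73]))]
[(np.float64(0.16161201810209125), 8, array([-0.02,  0.14,  1.79, -0.  ,  1.21, -0.16])), (np.float64(2.979980635487701), 188, array([-0.02,  0.14,  1.79, -0.  ,  1.21,  2.98]))]
[(np.float64(0.7600487418778532), -11.4, array([ 0.56,  0.26,  1.65, -0.  ,  1.24,  0.76])), (np.float64(2.3815439117119395), 168.6, array([ 0.56,  0.26,  1.65, -0.  ,  1.24, -2.38]))]
(np.float64(1.4128112442611132), 270, array([-0.16,  0.41,  1.3 , -0.  ,  1.43,  1.41]))
t 3.62 p [ 0.6601 -0.1091  0.36  ] w 0.0854 F [-0.96  0.63  0.21]
```

View pics/w1.png

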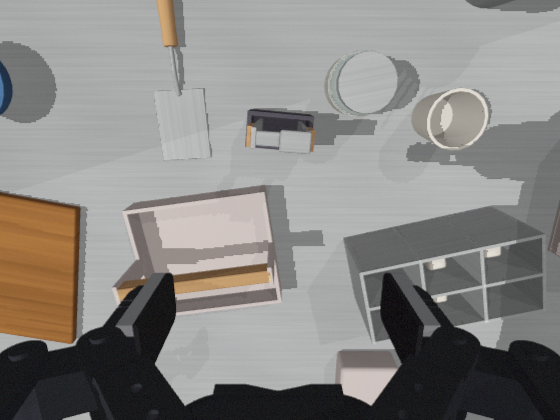

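View pics/s1.png

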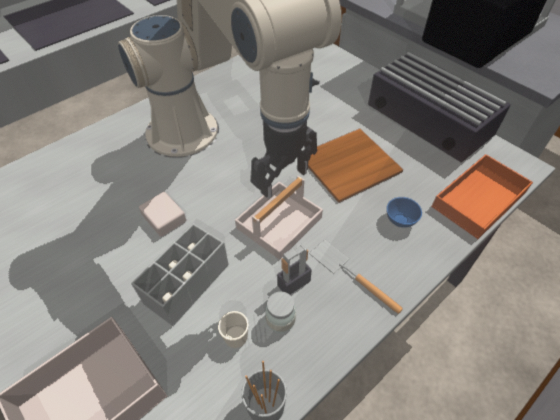

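The wrist view is clear: tongs at (280,138) with the jar beside at (367,83). I'll zoom to measure tongs and jar.

Run:
```python
import cv2
im=cv2.imread('pics/w1.png'); cv2.imwrite('pics/w1c.png',cv2.resize(im[85:175,225:345],None,fx=6,fy=6,interpolation=cv2.INTER_CUBIC))
```

```text
(no output)
```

View pics/w1c.png

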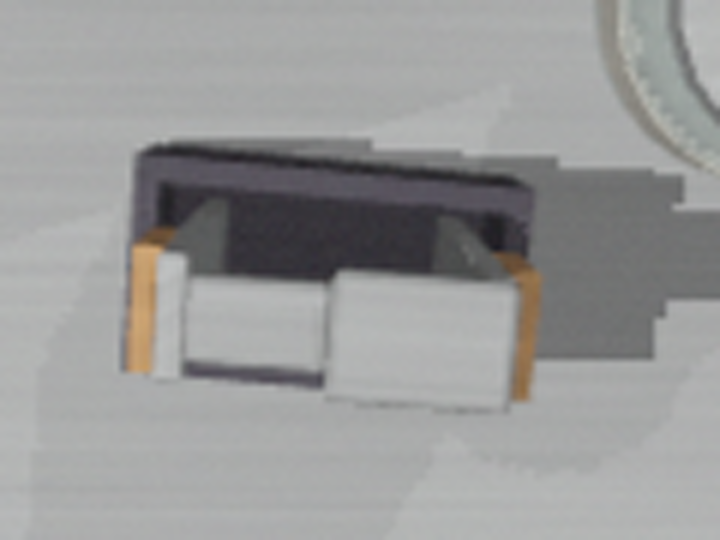

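Run:
```python
from h import *
r=load('w1')
def f(pts,k,o): return (np.array(pts,float)+.5)/k-.5+np.array(o)
def g(pts,z): return cast(r,f(pts,6,(225,85)),z)
A=g([(155,312),(513,345)],.159); print(A,A.mean(0),np.linalg.norm(A[0]-A[1]),np.degrees(np.arctan2(-(A[0]-A[1])[0],(A[0]-A[1])[1])))
S=g([(335,270),(518,280),(507,410),(327,402)],.159);print('sleeve',S[:,:2],S.mean(0))
H=g([(142,152),(530,187)],.06);print('holder',H,np.linalg.norm(H[0]-H[1]))
H=g([(135,372),(540,395)],.065);print('plates',H)
H=g([(158,182),(503,215)],.06);print('holder inner',H,np.linalg.norm(H[0]-H[1]))
J=cast(r,[(370,82)],.09);print('jar',J)
# top img tongs redo at .159
t=load('top0');print(cast(t,f([(315,190),(672,178),(672,300),(315,288)],13,(285,100)),.159).mean(0))
```

```text
[[ 0.7038421  -0.08501707  0.159     ]
 [ 0.69898382 -0.13945083  0.159     ]] [ 0.70141296 -0.11223395  0.159     ] 0.054650132971286784 -5.100199763311151
sleeve [[ 0.71013016 -0.11228839]
 [ 0.70869973 -0.13992172]
 [ 0.68908904 -0.13881754]
 [ 0.69026751 -0.11113998]] [ 0.69954661 -0.12554191  0.159     ]
holder [[ 0.7237986  -0.07565108  0.06      ]
 [ 0.71738173 -0.15080921  0.06      ]] 0.0754315621204539
plates [[ 0.68222846 -0.0737027   0.065     ]
 [ 0.67785657 -0.15356191  0.065     ]]
holder inner [[ 0.71819448 -0.07862406  0.06      ]
 [ 0.71208856 -0.14571564  0.06      ]] 0.06736884901737052
jar [[ 0.75341116 -0.20696988  0.09      ]]
[ 0.69688372 -0.1114224   0.159     ]
```

Run:
```python
from h import *
c=[.7005,-.1120]; Q=q(265)
bot.reach([*c,.25],Q)
bot.servo_line([*c,.117],Q,velocity=.1); st()
r=snap('wrist','w2'); 
hand.move_gripper(.060,20); st(); snap('wrist','w3'); snap('scene','s3')
```

```text
t 5.8 p [ 0.701  -0.1121  0.1178] w 0.0854 F [0.2  1.75 0.47]
t 6.22 p [ 0.701  -0.1121  0.1179] w 0.0599 F [-1.28  0.33  6.07]
```

View pics/w3.png

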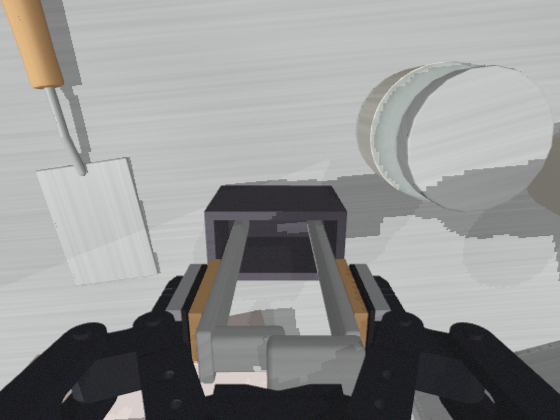

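View pics/s3.png

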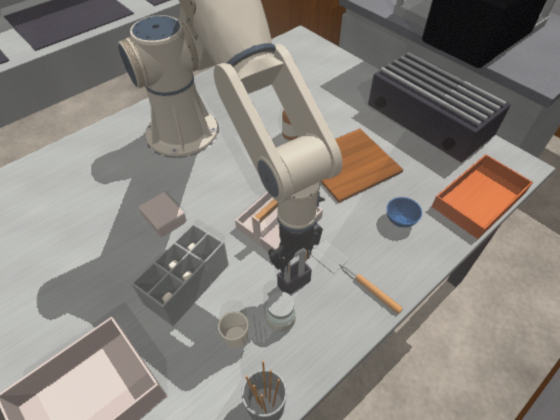

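Run:
```python
from h import *
Q=q(265)
hand.move_gripper(.057,20); st()
p=get_obs()['position']
bot.servo_line([p[0],p[1],.20],Q,velocity=.08); bot.servo_line([p[0],p[1],.34],Q,velocity=.15); st(); snap('wrist','w4'); 
# view of box from beside
bot.reach([.44,-.30,.40],q(283)); st(); snap('wrist','w5'); snap('top','t5')
```

```text
t 6.54 p [ 0.7013 -0.1121  0.1183] w 0.0573 F [-1.1  -0.95  7.8 ]
t 8.82 p [ 0.7008 -0.1121  0.3387] w 0.0574 F [-0.67 -0.43 -1.95]
t 10.11 p [ 0.4407 -0.2998  0.3997] w 0.0568 F [ 0.76  0.92 -1.33]
```

View pics/w4.png

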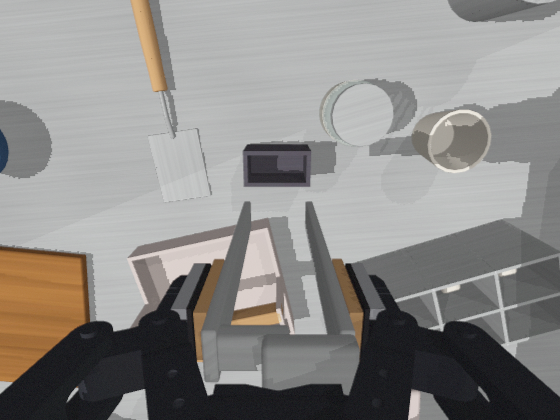

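View pics/w5.png

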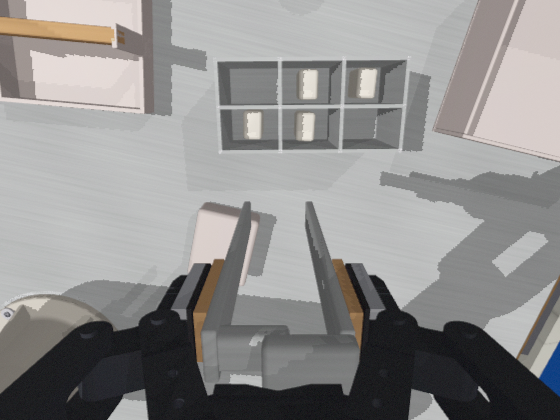

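View pics/t5.png

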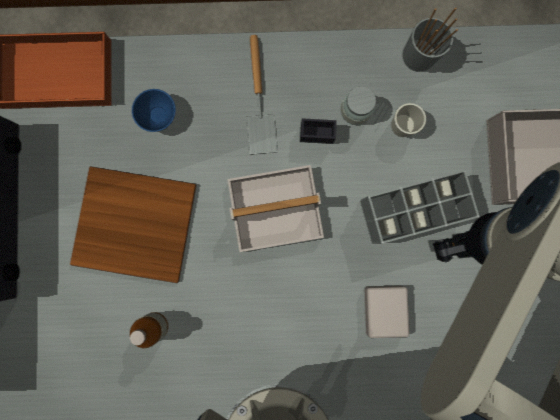

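The tongs are held upright; w5 shows the box with cakes at about (308,85), (367,83), (254,126), (306,127). Now refined measurements.

Run:
```python
import cv2
im=cv2.imread('pics/w5.png'); cv2.imwrite('pics/w5c.png',cv2.resize(im[45:165,205:420],None,fx=3.7,fy=3.7,interpolation=cv2.INTER_CUBIC))
im=cv2.imread('pics/w4.png'); cv2.imwrite('pics/w4c.png',cv2.resize(im[135:215,230:325],None,fx=7,fy=7,interpolation=cv2.INTER_CUBIC))
```

```text
(no output)
```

View pics/w5c.png

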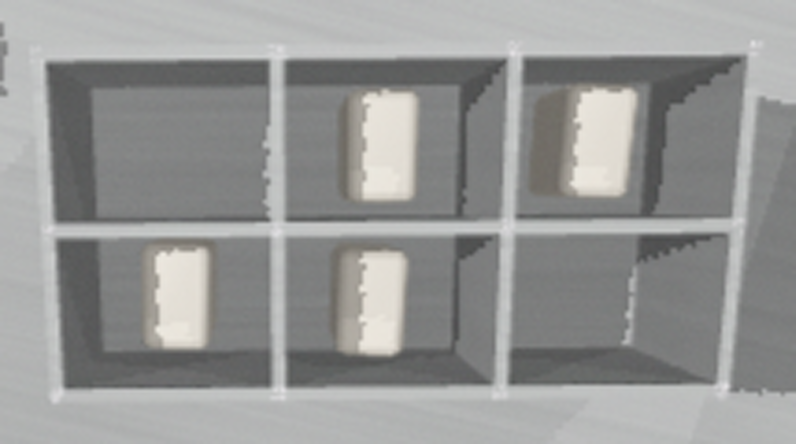

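View pics/w4c.png

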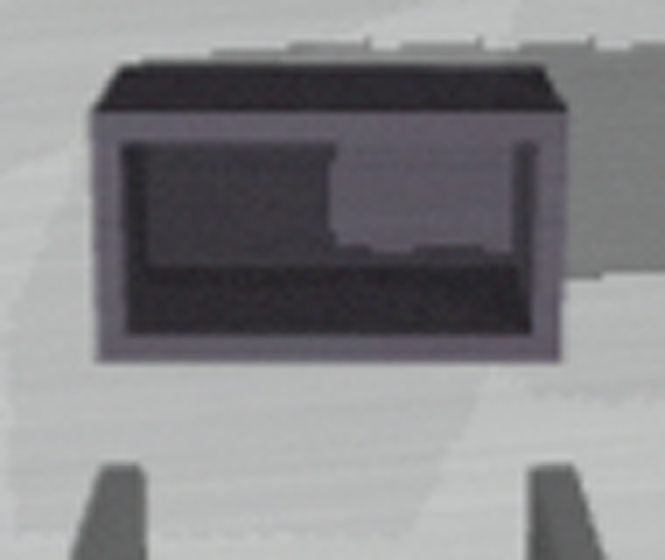

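Run:
```python
from h import *
def f(pts,k,o): return (np.array(pts,float)+.5)/k-.5+np.array(o)
def rep(n,P):
    P=P[:,:2]; c=P.mean(0); s=[np.linalg.norm(P[i]-P[(i+1)%4]) for i in range(4)]
    d=(P[0]-P[1])+(P[3]-P[2]); yaw=np.arctan2(-d[0],d[1]); print(n,c.round(4),np.round(s,4),'yaw',np.degrees(yaw).round(2)); return c,yaw
r=load('w4'); rep('holder',cast(r,f([(93,107),(567,107),(560,362),(97,362)],7,(230,135)),.06))
r=load('w5'); c,y=rep('box',cast(r,f([(36,50),(757,43),(724,392),(55,397)],3.7,(205,45)),.11))
R=np.array([[np.cos(y),-np.sin(y)],[np.sin(y),np.cos(y)]])
for n,p in zip('abcd',[(381,144),(600,142),(372,302),(180,297)]):
    P=cast(r,f([p],3.7,(205,45)),.066)[0,:2]; print(n,P.round(4),'local',(R.T@(P-c)).round(4))
t=load('top0')
for n,p in zip('abcd',[(355,218),(540,165),(388,350),(212,390)]): print(n,(R.T@(cast(t,f([p],5.9,(355,160)),.066)[0,:2]-np.array([.5128,-.3209]))).round(4))
```

```text
holder [ 0.6997 -0.1114] [0.0771 0.0427 0.0777 0.0427] yaw -4.98
box [ 0.5157 -0.3217] [0.2112 0.1019 0.2116 0.1016] yaw 13.49
a [ 0.5402 -0.3154] local [0.0254 0.0005]
b [ 0.5572 -0.3858] local [ 0.0254 -0.072 ]
c [ 0.4901 -0.3251] local [-0.0257  0.0027]
d [ 0.4769 -0.2607] local [-0.0235  0.0684]
a [ 0.0258 -0.001 ]
b [ 0.0268 -0.073 ]
c [-0.0244  0.0012]
d [-0.0215  0.0681]
```

```bash
cat >> h.py <<'E'
BC=np.array([.5150,-.3215]); BY=np.radians(13.3)
def rot(a): return np.array([[np.cos(a),-np.sin(a)],[np.sin(a),np.cos(a)]])
CK=dict(a=(.025,0.),b=(.025,-.072),c=(-.025,.002),d=(-.024,.069))
DZ=.113
def pick(n,tag):
    p=BC+rot(BY)@np.array(CK[n]); Q=q(270+13.3)
    bot.reach([*p,.31],Q)
    bot.servo_line([*p,.185],Q,velocity=.12)
    o=st()
    bot.servo_line([*p,.026+DZ],Q,velocity=.05); st()
    hand.move_gripper(.037,35); st()
    bot.servo_line([*p,.20],Q,velocity=.08); bot.servo_line([*p,.31],Q,velocity=.15); st()
    snap('wrist',tag)
E
python3 - <<'E'
from h import *
pick('d','pk_d'); snap('top','t6')
E
```

```text
t 11.9 p [ 0.4762 -0.2602  0.1858] w 0.0571 F [-0.15 -0.55 -0.92]
t 12.97 p [ 0.476  -0.26    0.1393] w 0.0568 F [-0.41  0.41 -1.59]
t 13.24 p [ 0.4761 -0.26    0.1395] w 0.0423 F [0.03 0.37 1.79]
t 15.04 p [ 0.4752 -0.2596  0.3089] w 0.0423 F [ 0.38  0.12 -2.88]
```

View pics/pk_d.png

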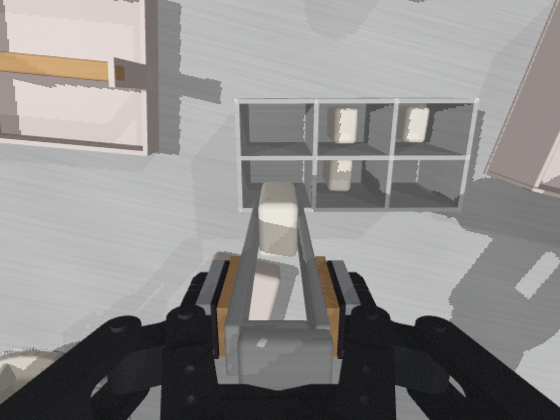

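View pics/t6.png

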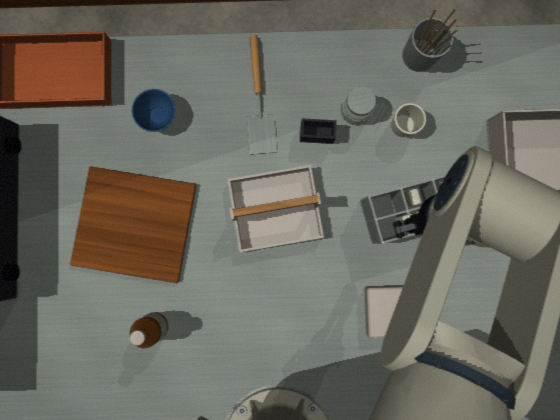

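```bash
cat >> h.py <<'E'
def caddy(r=None):
    if r is None: r=vision.read_camera('top')
    m=cv2.inRange(cv2.cvtColor(r['frame'],cv2.COLOR_RGB2HSV),(8,110,90),(24,255,255))
    for c in cv2.findContours(m,cv2.RETR_EXTERNAL,cv2.CHAIN_APPROX_NONE)[0]:
        (u,v),(w,h),a=cv2.minAreaRect(c)
        if 75<max(w,h)<100 and 4<min(w,h)<16:
            P=cv2.boxPoints(((u,v),(w,h),a)); i=np.argsort(P[:,0]); P=np.array([P[i[:2]].mean(0),P[i[2:]].mean(0)])
            X=cast(r,P,.115)[:,:2]; d=X[0]-X[1]
            return X.mean(0),np.arctan2(-d[0],d[1]),np.linalg.norm(d)
    return None
E
python3 - <<'E'
from h import *
for n in ['top0','t1','t5','t6']: print(n,caddy(load(n)))
r=load('top0'); m=cv2.inRange(cv2.cvtColor(r['frame'],cv2.COLOR_RGB2HSV),(8,110,90),(24,255,255))
for n in ['pk_d']:
    r=load(n); print(cast(r,[(150,152)],.04))
E
```

```text
top0 (array([ 0.52410428, -0.00995327]), np.float64(0.14078363296244592), np.float64(0.17896647749141836))
t1 None
t5 (array([ 0.52404029, -0.00996237]), np.float64(0.1407827810033077), np.float64(0.17896559258824268))
t6 (array([ 0.52407227, -0.00995782]), np.float64(0.14078320677383904), np.float64(0.17896603480985085))
[[ 0.46124366 -0.117663    0.04      ]]
```

```bash
cat >> h.py <<'E'
def place(slot,tag,zrel=.1400):
    r=vision.read_camera('top'); np.savez('pics/lasttop.npz',**r); c=caddy(r); print('caddy',c)
    C,y,L=c; p=C+rot(y)@np.array(slot); Q=q(270+np.degrees(y))
    bot.reach([*p,.31],Q)
    bot.servo_line([*p,.18],Q,velocity=.15); st()
    bot.servo_line([*p,zrel],Q,velocity=.05); st()
    hand.move_gripper(.0565,20); st(); snap('wrist',tag+'a')
    bot.servo_line([*p,.19],Q,velocity=.06); bot.servo_line([*p,.31],Q,velocity=.15); st()
    snap('wrist',tag)
E
python3 - <<'E'
from h import *
place((.043,.042),'pl_d')
E
```

```text
caddy (array([ 0.52407891, -0.00995894]), np.float64(0.14130777441532022), np.float64(0.17896784663041163))
t 17.39 p [0.5614 0.0375 0.1808] w 0.0419 F [ 0.42  0.71 -1.39]
t 18.34 p [0.561  0.0377 0.1402] w 0.0422 F [-0.31  0.71 -1.77]
t 18.63 p [0.5609 0.0377 0.1403] w 0.0563 F [-0.03  0.18 -1.47]
t 20.62 p [0.5602 0.0377 0.309 ] w 0.0566 F [-0.13  0.1  -1.78]
```

View pics/pl_da.png

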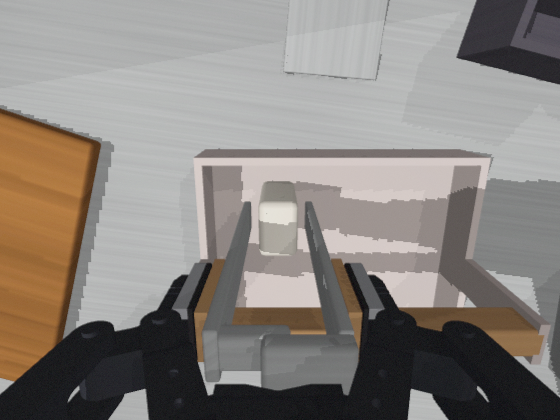

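View pics/pl_d.png

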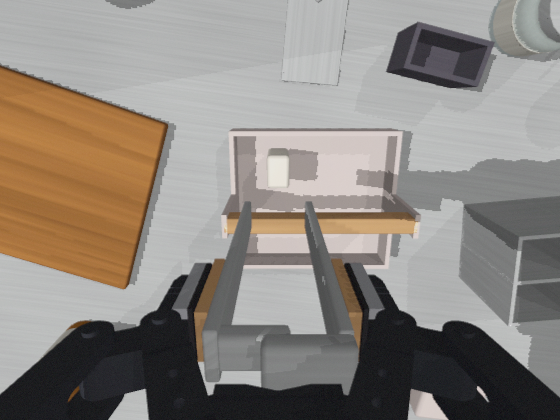

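The first cake stands in the caddy. Repeating for the next two, with a check that the width shows a held cake.

Run:
```python
from h import *
for n,s in (('a',(.043,-.042)),('b',(-.043,-.042))):
    pick(n,'pk_'+n); assert get_obs()['gripper_width']>.0405
    place(s,'pl_'+n)
```

```text
t 23.19 p [ 0.5398 -0.316   0.1858] w 0.0568 F [-0.81 -0.37 -1.18]
t 24.26 p [ 0.5396 -0.3159  0.1393] w 0.0568 F [ 0.48  0.31 -1.44]
t 24.52 p [ 0.5397 -0.3159  0.1395] w 0.0422 F [0.31 0.22 1.96]
t 26.32 p [ 0.5388 -0.3154  0.3088] w 0.0422 F [-0.09  0.01 -2.54]
caddy (array([0.53211821, 0.00974281]), np.float64(0.13584390107577093), np.float64(0.18279495661830222))
t 28.57 p [ 0.5811 -0.0263  0.1809] w 0.042 F [-0.08  0.53 -1.78]
t 29.52 p [ 0.5806 -0.0261  0.1402] w 0.042 F [ 0.59 -0.12 -1.8 ]
t 29.81 p [ 0.5806 -0.0261  0.1403] w 0.0566 F [ 0.63 -0.27 -1.37]
t 31.79 p [ 0.5798 -0.026   0.3089] w 0.0565 F [-0.02  0.52 -1.51]
t 34.38 p [ 0.5564 -0.3861  0.1859] w 0.0565 F [-0.47 -0.13 -0.91]
t 35.45 p [ 0.5561 -0.386   0.1394] w 0.0566 F [ 0.83  0.11 -1.36]
t 35.72 p [ 0.5562 -0.386   0.1396] w 0.0423 F [-0.43  0.01  1.54]
t 37.52 p [ 0.5554 -0.3855  0.3088] w 0.0418 F [-0.13 -0.24 -2.65]
caddy (array([0.53218747, 0.00923628]), np.float64(0.13584390148048653), np.float64(0.17832212670950479))
t 39.96 p [ 0.4959 -0.0384  0.1807] w 0.0424 F [ 0.98  1.04 -2.07]
t 40.91 p [ 0.4955 -0.0382  0.1402] w 0.0419 F [-0.14  0.45 -2.59]
t 41.2 p [ 0.4955 -0.0382  0.1403] w 0.0567 F [ 0.34 -0.88 -0.99]
t 43.18 p [ 0.4947 -0.0382  0.309 ] w 0.0564 F [-0.06  0.11 -2.11]
```

View pics/pl_b.png

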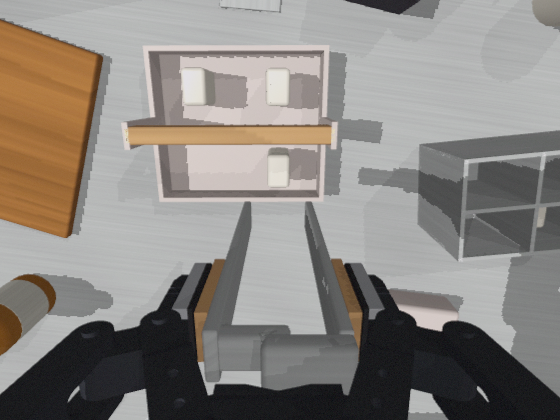

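View pics/pk_b.png

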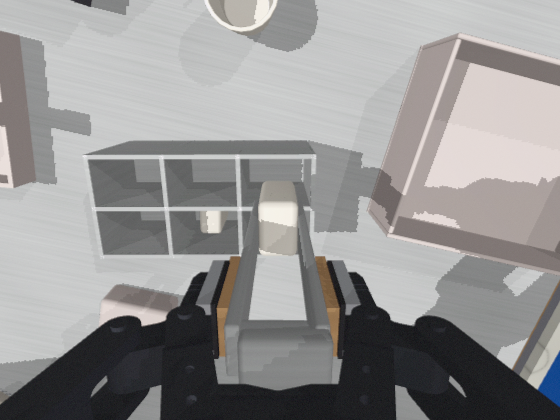

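Run:
```python
from h import *
pick('c','pk_c'); assert get_obs()['gripper_width']>.0405
place((-.043,.042),'pl_c')
Q=q(265)
bot.reach([.7005,-.1115,.33],Q); snap('wrist','w7'); snap('top','t7')
```

```text
t 45.53 p [ 0.4907 -0.3256  0.1858] w 0.0564 F [ 0.03  0.01 -0.97]
t 46.6 p [ 0.4904 -0.3254  0.1393] w 0.0564 F [-0.11  0.33 -1.55]
t 46.87 p [ 0.4905 -0.3255  0.1395] w 0.0424 F [-0.08  0.49  2.  ]
t 48.67 p [ 0.4897 -0.325   0.3089] w 0.042 F [-0.38  0.61 -2.58]
caddy (array([0.53207084, 0.01008935]), np.float64(0.13584413801043893), np.float64(0.17797394354634324))
t 51.17 p [0.4844 0.0458 0.1807] w 0.0423 F [ 0.1  -0.53 -1.61]
t 52.12 p [0.484  0.0459 0.1402] w 0.0417 F [ 0.23  0.79 -1.72]
t 52.41 p [0.484  0.0459 0.1403] w 0.0565 F [-0.35  0.59 -2.04]
t 54.39 p [0.4832 0.0458 0.309 ] w 0.0564 F [ 0.1  -0.47 -0.59]
```

View pics/w7.png

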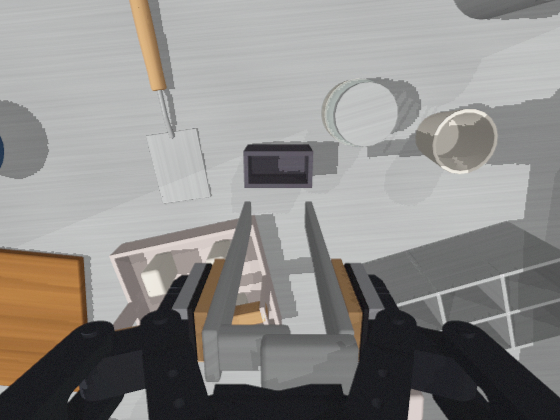

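View pics/t7.png

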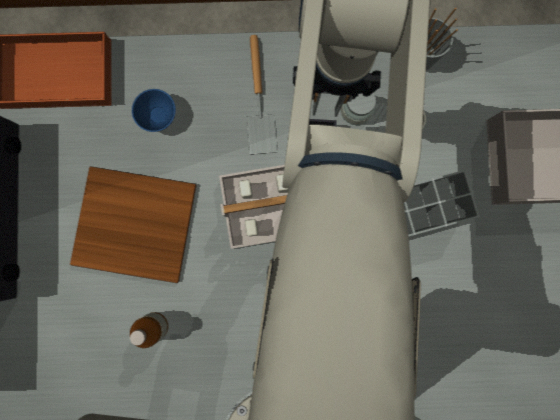

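The box is empty and the tongs point at the holder exactly as in w4. Inserting.

Run:
```python
from h import *
Q=q(265); c=[.7005,-.1118]
bot.servo_line([*c,.20],Q,velocity=.15); st()
bot.servo_line([*c,.135],Q,velocity=.05); st()
z=.130
while z>.1135:
    bot.servo_line([*c,z],Q,velocity=.03); o=get_obs()
    if o['wrist_force'][2]>2: print('contact');break
    z-=.0015
st(); hand.move_gripper(.062,20); bot.dwell(.2); st(); hand.move_gripper(.085); bot.dwell(.3); st(); snap('wrist','w8')
z0=get_obs()['position'][2]
bot.servo_line([*c,z0+.06],Q,velocity=.05); bot.servo_line([*c,.34],Q,velocity=.2); snap('wrist','w9')
```

```text
t 56.6 p [ 0.7012 -0.1119  0.2012] w 0.0565 F [ 0.82  0.08 -1.43]
t 58.05 p [ 0.7007 -0.1118  0.1354] w 0.0563 F [-0.22  0.95 -1.26]
contact
t 60.62 p [ 0.7012 -0.1119  0.1173] w 0.0567 F [ 0.63 -0.04  5.4 ]
t 61.05 p [ 0.7002 -0.1118  0.1162] w 0.062 F [ 0.55 -0.42 -0.78]
t 61.71 p [ 0.7005 -0.1118  0.1165] w 0.0853 F [-0.36 -0.82  0.13]
```

View pics/w9.png

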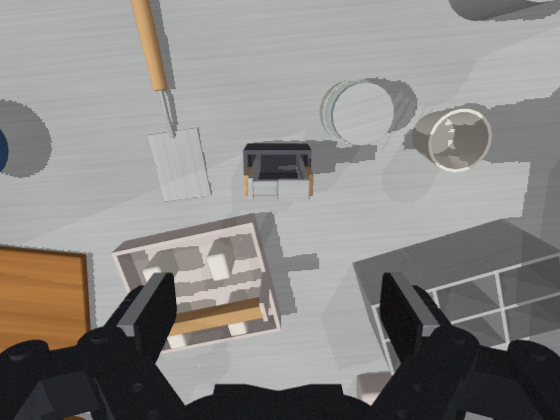

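Tongs stand upright and open in the holder (278,170). Next: look at the board with the wrist camera and re-locate the caddy.

Run:
```python
from h import *
bot.reach([.36,.27,.45],q(-11.4)); st(); snap('wrist','w10'); r=snap('top','t10'); print(caddy(r))
```

```text
t 66.02 p [0.3606 0.2698 0.4497] w 0.0847 F [ 0.4   0.03 -0.17]
(array([0.53194626, 0.00972556]), np.float64(0.13584169108627736), np.float64(0.1772846315382449))
```

View pics/w10.png

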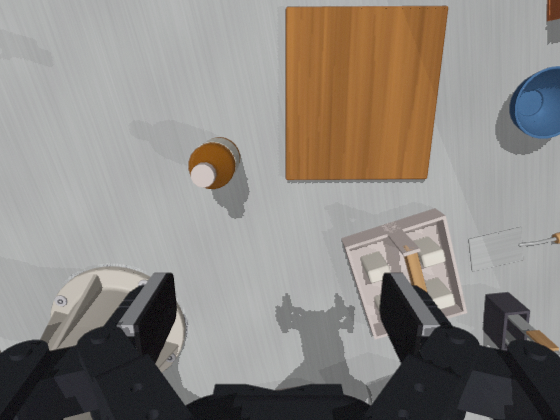

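View pics/t10.png

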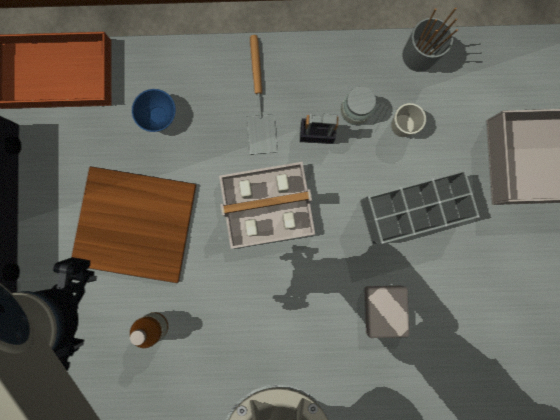

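Run:
```python
from h import *
for n in ['w10','t10','top0']:
    r=load(n); f=r['frame']; m=cv2.inRange(cv2.cvtColor(f,cv2.COLOR_RGB2HSV),(5,90,40),(25,255,255)); m=cv2.morphologyEx(m,cv2.MORPH_OPEN,np.ones((3,3)))
    for c in cv2.findContours(m,cv2.RETR_EXTERNAL,cv2.CHAIN_APPROX_NONE)[0]:
        if cv2.contourArea(c)<8000: continue
        a=cv2.approxPolyDP(cv2.convexHull(c),8,True)[:,0].astype(float)
        P=cast(r,a,.015)[:,:2]; 
        if len(P)!=4 or P[:,1].mean()<0 or P[:,0].mean()>.7: print(n,a.tolist()); continue
        e=[P[(i+1)%4]-P[i] for i in range(4)]
        print(n,a.tolist(),P.mean(0).round(4),[np.linalg.norm(x).round(4) for x in e],[np.degrees(np.arctan2(x[1],x[0])).round(1) for x in e])
    # caddy rim/handle check
t=load('t10'); w=load('w10')
print('handle mid in wrist',proj(w,[[*caddy(t)[0],.115],*[[*(caddy(t)[0]+rot(.136)@np.array([0,s])),.115] for s in (-.09,.09)]]))
im=cv2.cvtColor(w['frame'],cv2.COLOR_RGB2BGR); cv2.imwrite('pics/w10c.png',cv2.resize(im[200:345,330:475],None,fx=4.1,fy=4.1,interpolation=cv2.INTER_CUBIC))
```

```text
w10 [[447.0, 6.0], [426.0, 177.0], [287.0, 179.0], [286.0, 8.0]] [0.5002 0.3167] [np.float64(0.2451), np.float64(0.2243), np.float64(0.246), np.float64(0.2262)] [np.float64(-101.1), np.float64(169.4), np.float64(79.3), np.float64(-10.8)]
t10 [[90.0, 167.0], [195.0, 184.0], [177.0, 282.0], [72.0, 257.0]] [0.5029 0.3144] [np.float64(0.2452), np.float64(0.2257), np.float64(0.2454), np.float64(0.2086)] [np.float64(-100.9), np.float64(168.7), np.float64(75.1), np.float64(-11.2)]
t10 [[110.0, 39.0], [109.0, 105.0], [0.0, 107.0], [0.0, 34.0]]
top0 [[90.0, 167.0], [195.0, 184.0], [177.0, 282.0], [70.0, 264.0]] [0.499  0.3155] [np.float64(0.2452), np.float64(0.2257), np.float64(0.2462), np.float64(0.2248)] [np.float64(-100.9), np.float64(168.7), np.float64(78.9), np.float64(-11.6)]
top0 [[110.0, 39.0], [109.0, 105.0], [0.0, 107.0], [0.0, 34.0]]
handle mid in wrist [[423.78411166 305.43123344]
 [435.9975547  352.73409242]
 [410.32778539 253.31466793]]
```

View pics/w10c.png

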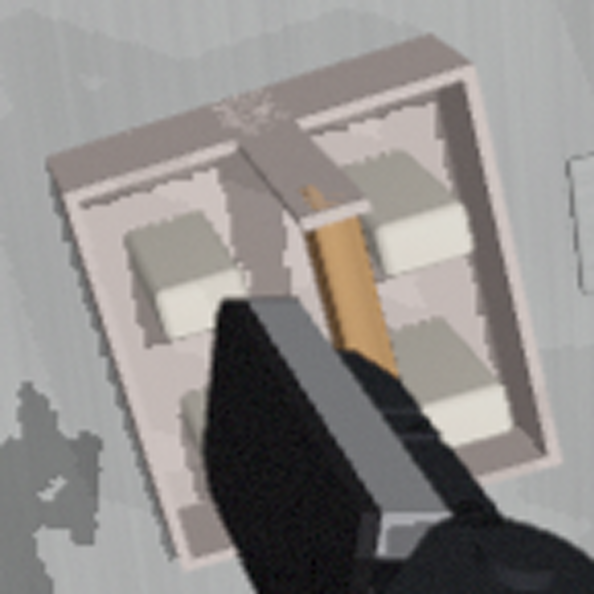

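Run:
```python
from h import *
bot.reach([.44,.0,.36],q(7.9)); st(); snap('wrist','w11')
im=cv2.imread('pics/t10.png'); cv2.imwrite('pics/t10c.png',cv2.resize(im[150:260,205:330],None,fx=5,fy=5,interpolation=cv2.INTER_CUBIC))
```

```text
t 67.25 p [4.403e-01 4.000e-04 3.603e-01] w 0.0851 F [-0.76  0.55  0.29]
```

View pics/w11.png

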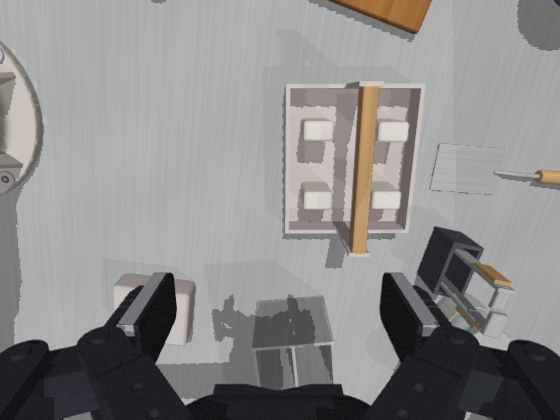

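View pics/t10c.png

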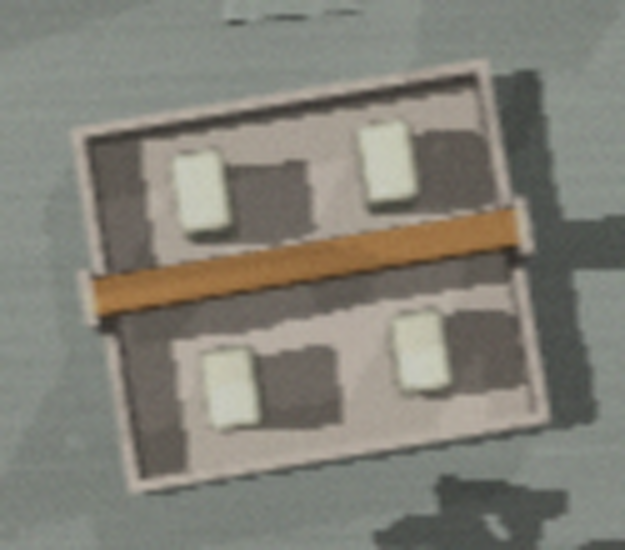

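Run:
```python
from h import *
def rep(n,P):
    P=P[:,:2]; c=P.mean(0); s=[np.linalg.norm(P[i]-P[(i+1)%4]) for i in range(4)]
    d=(P[0]-P[1])+(P[3]-P[2]); yaw=np.arctan2(-d[0],d[1]); print(n,c.round(4),np.round(s,4),'yaw',np.degrees(yaw).round(2)); return c,yaw
t=load('t10');w=load('w11')
rep('top rim',cast(t,(np.array([(75,130),(488,62),(548,422),(132,492)])+.5)/5-.5+[205,150],.04))
rep('wrist rim',cast(w,[(425,85),(408,234),(285,234),(286,85)],.04))
H=cast(w,[(370,84),(359,254)],.115)[:,:2]; d=H[0]-H[1];print('wrist handle',H.mean(0),np.linalg.norm(d),np.degrees(np.arctan2(-d[0],d[1])))
```

```text
top rim [0.5319 0.0092] [0.1884 0.164  0.1876 0.1643] yaw 7.77
wrist rim [0.5344 0.0075] [0.1902 0.1662 0.1902 0.1654] yaw 7.99
wrist handle [0.53352886 0.00934577] 0.18380056122813063 8.434777315603736
```

Run:
```python
from h import *
c=[.533,.0088]; Q=q(7.9)
bot.reach([*c,.25],Q); hand.move_gripper(.045)
bot.servo_line([*c,.102],Q,velocity=.08); st()
hand.move_gripper(.010,70); st()
bot.servo_line([*c,.13],Q,velocity=.03); bot.dwell(.2); st(); snap('scene','s12'); snap('wrist','w12')
```

```text
t 70.41 p [0.5333 0.0088 0.1024] w 0.0454 F [ 0.25  0.35 -0.07]
t 70.78 p [0.533  0.0088 0.1023] w 0.0149 F [-2.54 -0.95  5.72]
t 72.07 p [0.5329 0.0088 0.1298] w 0.0147 F [ 1.3  -0.03 -6.54]
```

View pics/s12.png

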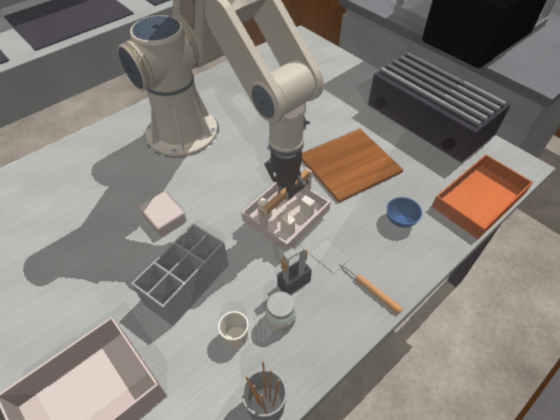

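View pics/w12.png

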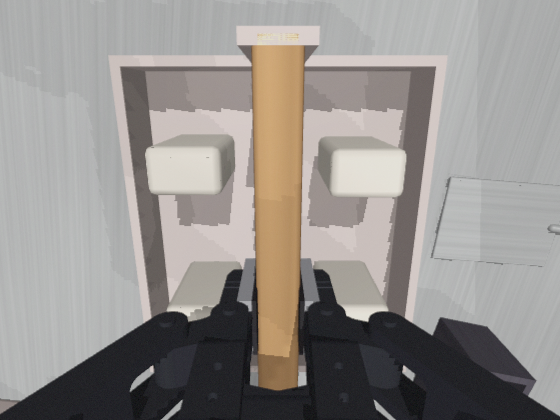

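Caddy lifted level (6.5 N ≈ 0.66 kg), four cakes standing. Carrying.

Run:
```python
from h import *
c=np.array([.533,.0088]); b=np.array([.4998,.3162]); Q0=q(7.9);Q1=q(-11.1)
bot.servo_line([*c,.20],Q0,velocity=.06)
bot.servo_line([*b,.20],Q1,velocity=.09); st()
bot.servo_line([*b,.135],Q1,velocity=.06); bot.dwell(.3); snap('wrist','w13'); snap('top','t13'); st()
```

```text
t 77.07 p [0.4998 0.3161 0.2   ] w 0.0149 F [-0.14  0.   -6.36]
t 78.7 p [0.4998 0.3162 0.1351] w 0.0149 F [ 0.97 -0.53 -6.99]
```

View pics/w13.png

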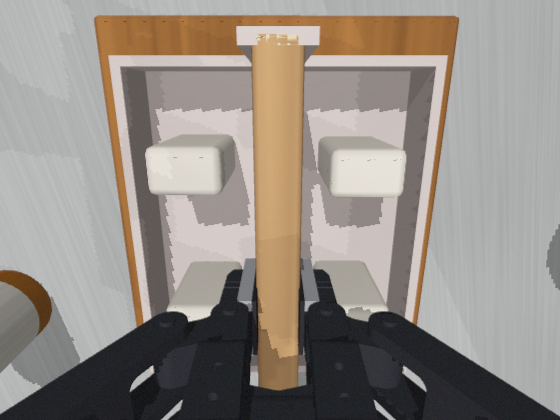

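Run:
```python
from h import *
b=np.array([.4998,.3162]); Q=q(-11.1); z=.1215
while z>.1135:
    bot.servo_line([*b,z],Q,velocity=.02); bot.dwell(.1); o=get_obs()
    if o['wrist_force'][2]>-3.5: print('contact');break
    z-=.001
st(); hand.move_gripper(.045); bot.dwell(.2); st()
bot.servo_line([*b,.20],Q,velocity=.06); bot.servo_line([*b,.34],Q,velocity=.15)
bot.reach([.40,.29,.42],q(-11.1)); snap('wrist','w14')
bot.reach([.36,-.25,.42],q(-11.1)); snap('top','t14'); snap('scene','s14'); st()
```

```text
contact
t 81.38 p [0.4998 0.3162 0.1174] w 0.015 F [-4.36 -2.37  6.42]
t 81.97 p [0.4999 0.3162 0.1165] w 0.0449 F [-0.13  0.06 -0.44]
t 87.29 p [ 0.3605 -0.2495  0.42  ] w 0.0449 F [-0.7  -0.03  0.95]
```

View pics/w14.png

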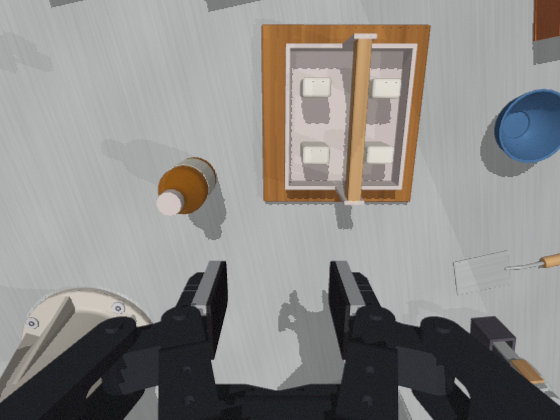

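View pics/t14.png

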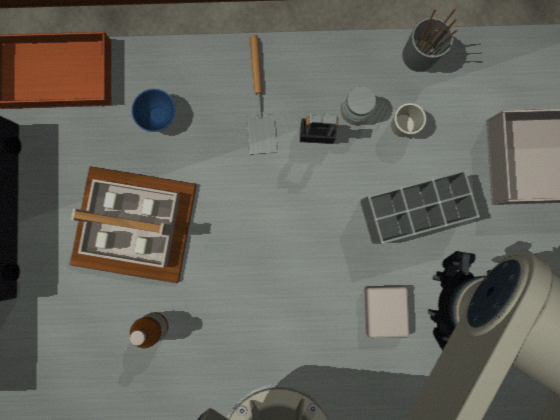

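View pics/s14.png

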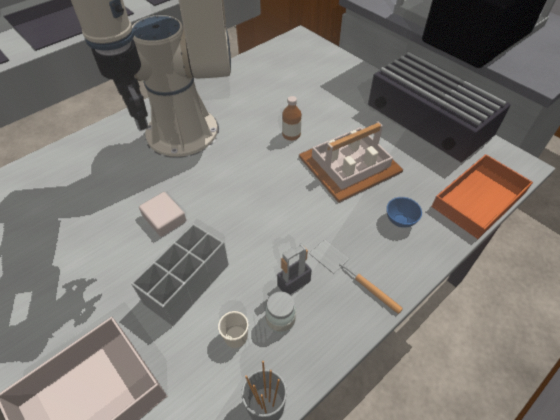

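The caddy is on the board with four cakes standing and the tongs in the holder. A numeric check of the centring and the tongs pose follows.

Run:
```python
from h import *
w=load('w14')
def rep(n,P):
    P=P[:,:2]; e=P[1]-P[0]+P[2]-P[3]; f=P[3]-P[0]+P[2]-P[1]
    print(n,P.mean(0).round(4),np.linalg.norm(e)/2,np.linalg.norm(f)/2,np.degrees(np.arctan2(e[1],e[0])).round(1),np.degrees(np.arctan2(f[1],f[0])).round(1))
rep('board',cast(w,[(262,25),(429,25),(410,203),(264,202)],.015))
rep('rim',cast(w,[(286,44),(416,45),(402,189),(286,189)],.055))
r=load('t14'); r['frame']=r['frame'].copy()
print(cast(r,[(75,214.5),(162,228)],.13).mean(0))
im=cv2.imread('pics/t14.png'); cv2.imwrite('pics/t14c.png',cv2.resize(im[100:145,285:345],None,fx=10,fy=10,interpolation=cv2.INTER_CUBIC))
```

```text
board [0.5003 0.315 ] 0.2268009365112539 0.24990162224831297 -11.3 -100.8
rim [0.5022 0.316 ] 0.16520141077802178 0.1887228130013549 -11.3 -100.5
[0.5001596  0.31382543 0.13      ]
```

View pics/t14c.png

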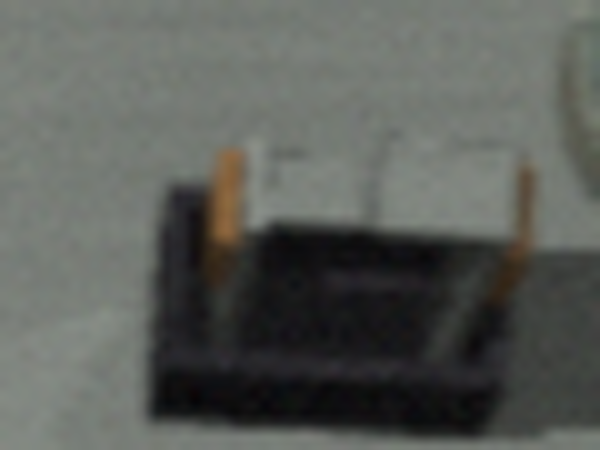

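The centre offset is about 2 mm with under 1° of yaw error, and the tongs are upright. Handing in.

Run:
```python
from h import *
hand_in();
```

```text
the job is handed in; nothing more can be done
```

The job is finished and handed in; the robot's clock read about 87 s of the 210 s allowed. Four rice cakes were present. I lifted all four with the tongs and stood them in the caddy, and the fingers touched only the tongs and the caddy handle. Partway through, the caddy was knocked about 2 cm aside. I measured its position again before each cake, so every cake went in correctly.

I stood the tongs back upright in their holder, then carried the caddy by its handle to the board.

What the last pictures showed:
- **Caddy:** it sits about 2 mm from the board's centre, within 1° of square, with the handle along the longer side and all four cakes still standing.
- **Tongs:** they stand upright and open in the holder.
- **Everything else:** the cell box is empty and the other items look unmoved.

No check failed. The only disagreement was between the top and wrist cameras: their positions for the cell box, caddy and board differed by 1–3 mm, so I used averages of the two. That is about as large as the caddy's 2 mm offset from centre.

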